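# Free the jammed can carrier from the crate

## Robot

A 7-joint arm with a two-finger parallel gripper is mounted at the origin on the work surface. World frame = base frame: x ahead of the robot, y to its left, z up, the work surface at z = 0. Lengths are in m, angles in rad, forces in N, time in s.
With the tool pointing down it reaches from about 0.425 to 0.825 m from the base axis. Payload 3.6 kg.
Tool frame: the origin (TCP) lies midway between the tips of the shut fingers; the grasp point (between the pads) lies 19 mm behind it (ctrl.grip_depth is the distance from the TCP to the grasp point, in m); z points along the fingers, y is the direction in which the jaws open and shut (so a half turn about z gives the same grasp; the last joint's range is limited). The gripper opens to 93 mm and grips with 3 to 60 N. Pads are 15 mm wide; open, the fingers measure 128 mm over their backs; the gripper's body (75 mm by 188 mm) begins 65 mm behind the grasp point.
Start: joints at [1.256, 0.615, -0.013, 1.423, 0.008, 1.103, -0.04], TCP at [0.185, -0.623, 0.219] pointing down, gripper open.
Joint ranges: [-3.12, 3.12], [-0.3, 2.06], [-1.34, 1.32], [0.26, 2.42], [-1.36, 4.5], [0.01, 1.98], [-2.84, 2.84]. Speed limits (rad/s): [2.79, 2.79, 3.14, 3.14, 3.14, 3.14, 3.14].

## Interface

Orientations are given as a unit quaternion [x, y, z, w].
In Python, from plant import read_state, vision, job, models, ctrl gives the robot as it stands.
- The arm moves only by the tool drive_tool, never from a script. Its arguments are lists of equal length, an entry for each row: "hand": the opening, from 0 (shut) to 1 (fully open); "xyz": the shift along the tool's x, y, z as a fraction of full scale, a list of three; "yaw": the turn about the tool's z as a fraction of full scale. A call has 1 to 10 rows; each row shifts and turns the commanded pose from where the row before left it, along the tool's axes as they then stand; what a row does not reach is not made up. Full scale, the value 1, is 0.2 m for a shift and 0.5 rad for a turn. A row lasts 1/8 s, in which the tool goes at most 62.5 mm and 10.7 degrees, less where a joint would pass 70% of its speed; a pose out of reach is approached as far as the arm can. A call with a number of a shift or a turn outside -1 to 1 is refused whole. A call with a gripper value outside its range is refused whole. The fingers move at their own pace and stop on an object; "grip_force" is the grip in N (left out, the last holds). Time passes only in rows, so rows that do not move let the fingers close. It gives the time, the measured TCP pose, the force and the opening at its end, in the units of the state.
- read_state(): the state, without advancing time (a new reading comes with each control period).
- vision.get_image(name): name is "side" or "top"; returns the picture (480x640x3 uint8, blue, green, red); there is no depth.
- vision.camera_model(name): a dict with "fx", "fy", "cx", "cy" (pixels), "D" ([k1, k2, p1, p2, k3] as OpenCV has them; the pictures are not rectified), "R" (3x3) and "t" (3): a world point X has camera coordinates R X + t. Camera axes: x right, y down, z forward; pixel columns grow to the right and rows downward; lengths in m; the calibration is good to about 2 mm. A picture is of the moment at which its call begins. camera_model takes no time and is no camera call.
- job.sign_off(): hands the job in, once; it reports no verdict.
Trained networks look in the newest picture that a camera, given by its name, has taken for a name from the list of things; names that differ only in an ending like _2 or _b are one class to them, and where a whole thing is asked for, a point or a joint stands for the part that bears it (a point fixed in the world has none). Each returns a list of dicts, best first, with "conf" (0 to 1); they miss things now and then, are a little off and sometimes report something else, mostly with a low value. They report only what shows in the picture. A call takes as long as a camera call. They do not tell look-alikes from the thing itself.
- models.outline_of(camera, thing): "region" (480x640 bool, what is visible of it) and "extent" ([left, top, right, bottom] in pixels, round what is visible of it).
- models.spot_point(camera, thing): "pixel" ([row, column] in pixels: a listed point, or the origin of a listed thing).
The state is a dict: "time_s": time; "joints": joint angles; "dq": joint speeds; "tau": joint torques, N m; "ee_pos": TCP position; "ee_rot": TCP orientation; "ft_force": force on the tool from outside, world axes, zero at the start; "moment": the same for the moment, N m; "gripper_width": finger opening in m.
Only numpy, scipy, OpenCV 4.12 (cv2) and the standard library are available. Lean on these libraries where they do the work, as an engineer would, in place of code of your own. Each camera call takes 0.05 s, during which the arm holds its last target. There are 200 camera calls.

## Task

A wooden four-can carrier has dropped askew into the small blue crate and its corners are caught under the crate's rim. Turn it level to free the corners, lift it straight out and stand it upright on the black mat without dropping it. Leave the identical carrier that stands on the counter where it is.

Things in the scene. Friction and masses are not known exactly. Their poses are not given: they have to be found in the camera images.
- carrier: Jammed plywood box 130x130 mm, 110 high, 0.4 kg, leaning 22 deg about its own y: -x bottom edge on the crate floor, underside propped on the crate step, top leaning to crate -x. Origin: centre of underside, z up through the grip bar: 90 long (x), 12 thick (y), 30 high, centred 150 above the origin on the box's middle, open slot below it. Its x, y axes lie within a few degrees of the crate's.
- crate: Blue open crate, fixed, outer 180 (x) x 172 (y) mm, 149 high; inside 168 x 160, floor 6 thick. Origin: centre of underside, z up. Lips 9 wide, 8 thick along the tops of the -x and +x walls leave a mouth 150 (x) x 160 (y): the carrier passes only within 10 deg of level. Inside the +x wall a step 18 wide, 42 above the floor; to clear it the carrier's middle rises 35 while it is turned level.
- mat: Black rubber mat, 190 x 190 mm, 6 mm thick, fixed flat on the counter. Origin: centre of its underside.
- spare: A second carrier identical to the first, standing free and upright on the counter beyond the work. Origin: centre of its underside.
There are look-alikes about, which are no part of the job. Leave any pink or purple look-alike of the carrier alone.

How it is judged:
By the outcome, as a careful person would: the job done as asked, in the order asked, and still so for the second after the job is handed in, with the robot touching nothing.
It also fails if it takes over 45 s, if anything falls off the work surface, if the arm or the gripper's body presses on something with over 40 N, if the wrist force passes 120 N, or if a joint passes its speed limit or range.

## Working session

There is one attempt and no reset: what is moved stays moved. The work goes in short steps, Python scripts to look and compute and a tool call to move; the robot and the scene stay as the last step left them, time stands still between calls to the robot, and variables do not carry over. Pictures are saved under pics/ and viewed, about 8 in all and at most 12, crops included, and the job is handed in when it is done.

Besides the shell and the picture viewer there is one more tool, called after ">>>" by a JSON object that holds its "op" and its "data", one argument or row to a line. drive_tool: Moves the arm, as the interface text tells. Shift numbers are shares of 0.2 m and turn numbers shares of 0.5 rad, none past 1 either way. Its arguments: {"type":"object","properties":{"hand":{"type":"array","items":{"type":"number"}},"xyz":{"type":"array","items":{"type":"array","items":{"type":"number","minimum":-1,"maximum":1}}},"yaw":{"type":"array","items":{"type":"number","minimum":-1,"maximum":1}},"grip_force":{"type":"number"}},"required":["hand","xyz","yaw"]}

```bash
mkdir -p pics; ls; python3 - <<'E'
from plant import read_state, vision, job, models, ctrl
import cv2, numpy as np
s=read_state(); print(s['ee_pos'],s['ee_rot'],s['gripper_width'],ctrl.grip_depth)
for c in ("side","top"):
    cv2.imwrite(f"pics/{c}0.png",vision.get_image(c))
    m=vision.camera_model(c); print(c,m['fx'],m['cx'],m['cy'],m['D'],(-np.array(m['R']).T@np.array(m['t'])))
    print(np.round(m['R'],3).tolist())
    for t in ("carrier","crate","mat","spare"):
        print(c,t,[(np.round(d['pixel']).tolist(),round(d['conf'],2)) for d in models.spot_point(c,t)],[([int(v) for v in d['extent']],round(d['conf'],2)) for d in models.outline_of(c,t)])
E
```

```text
pics
[ 0.18487906 -0.62233749  0.217485  ] [ 9.89586790e-01  1.43931747e-01 -2.17869618e-04 -1.26097887e-03] 0.09295049636076921 0.0188
side 451.7928816797467 316.44768286863746 243.83401888117322 [-0.0865679  0.         0.         0.         0.       ] [0.19379774 0.57079503 0.58364754]
[[-0.882, -0.472, -0.011], [-0.256, 0.497, -0.829], [0.396, -0.728, -0.559]]
side carrier [([209.0, 477.0], 0.93), ([282.0, 379.0], 0.76)] [([377, 233, 476, 339], 0.92), ([406, 166, 480, 245], 0.8), ([297, 165, 364, 211], 0.7)]
side crate [([249.0, 326.0], 0.76)] [([157, 197, 242, 285], 0.54)]
side mat [([382.0, 273.0], 0.66)] [([190, 322, 357, 456], 0.76)]
side spare [([262.0, 204.0], 0.91)] [([153, 196, 240, 286], 0.68)]
top 487.9175694150908 324.66078090799937 236.82957700602122 [-0.05825944  0.          0.          0.          0.        ] [ 0.46159419 -0.06528095  1.26521077]
[[-0.016, -1.0, 0.025], [-0.998, 0.014, -0.055], [0.055, -0.026, -0.998]]
top carrier [([292.0, 305.0], 0.88), ([328.0, 456.0], 0.69), ([210.0, 356.0], 0.64)] [([415, 261, 489, 339], 0.96), ([328, 181, 396, 249], 0.67), ([279, 279, 347, 354], 0.56)]
top crate [] [([317, 166, 416, 269], 0.83)]
top mat [] [([165, 215, 258, 304], 0.66)]
top spare [([140.0, 284.0], 0.6)] [([251, 99, 319, 169], 0.73)]
```

View pics/side0.png

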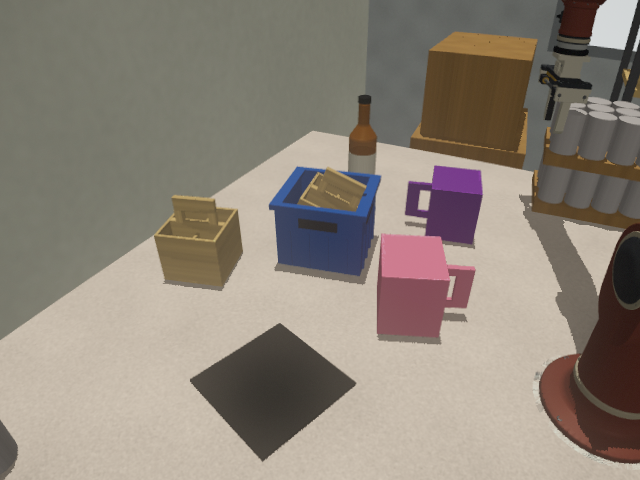

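View pics/top0.png

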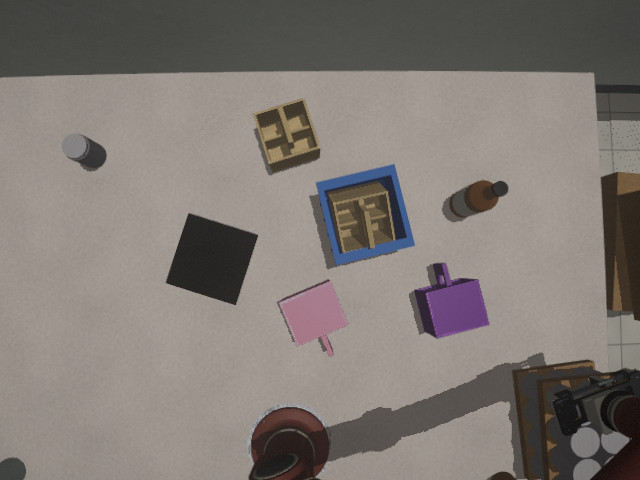

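Side: crate at (327,220) with the tilted carrier in it, spare at (200,240), mat at (273,385), and pink and purple look-alikes. Top: crate (365,215), mat (212,258), spare (287,135), bottle (478,197). Next I'll zoom in on the crate.

```bash
python3 - <<'E'
import cv2, numpy as np
a=cv2.resize(cv2.imread("pics/top0.png")[155:275,305:425],(600,600),interpolation=cv2.INTER_CUBIC)
b=cv2.resize(cv2.imread("pics/side0.png")[160:280,262:392],(650,600),interpolation=cv2.INTER_CUBIC)
cv2.imwrite("pics/c1.png",a);cv2.imwrite("pics/c2.png",b)
E
cat > h.py <<'E'
from plant import read_state, vision, job, models, ctrl
import cv2, numpy as np
M={c:vision.camera_model(c) for c in("side","top")}
def K(c): m=M[c]; return np.array([[m['fx'],0,m['cx']],[0,m['fy'],m['cy']],[0,0,1.]])
def proj(c,X):
    m=M[c]; return cv2.projectPoints(np.atleast_2d(np.array(X,float)),cv2.Rodrigues(np.array(m['R']))[0],np.array(m['t'],float),K(c),np.array(m['D']))[0][:,0]
def ray(c,u,v):
    m=M[c]; R=np.array(m['R']); p=cv2.undistortPoints(np.array([[[u,v]]],float),K(c),np.array(m['D']))[0,0]
    return -R.T@np.array(m['t']), R.T@np.array([p[0],p[1],1])
def atz(c,u,v,z):
    o,d=ray(c,u,v); return o+d*(z-o[2])/d[2]
def tri(us,vs,ut,vt):
    (o1,d1),(o2,d2)=ray("side",us,vs),ray("top",ut,vt)
    s=np.linalg.lstsq(np.c_[d1,-d2],o2-o1,rcond=None)[0]; p,q=o1+s[0]*d1,o2+s[1]*d2
    return (p+q)/2,np.linalg.norm(p-q)
E
```

```text
(no output)
```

View pics/c1.png

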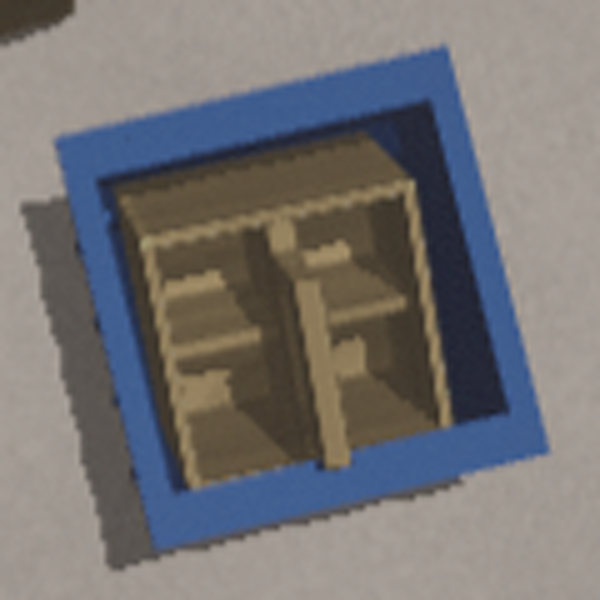

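View pics/c2.png

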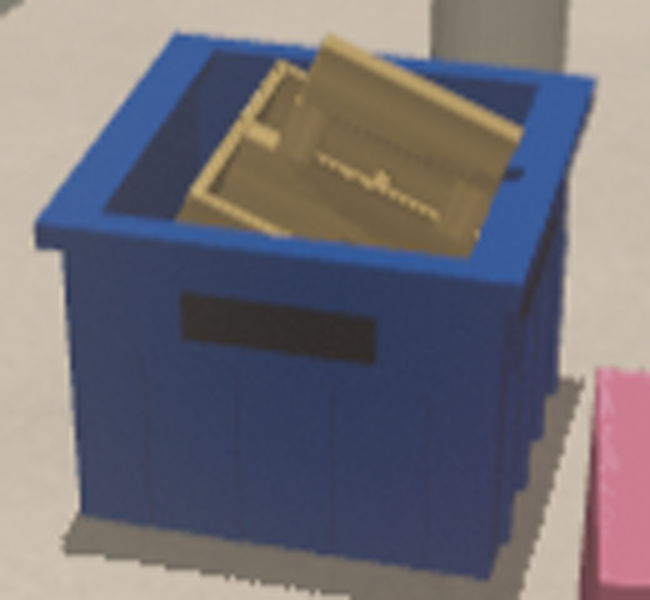

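The crate's −x side faces the robot, because the carrier's top leans to the bottom of the top picture. The bar's top edge runs from (328,168) to (366,186) in side and from (367,211) to (372.6,248) in top. Now I'll work out the numbers.

```bash
python3 - <<'E'
from h import *
T=lambda x,y:(305+x/5,155+y/5); S=lambda x,y:(262+x/5,160+y/5)
r=np.round
ct=[T(62,138),T(447,48),T(549,452),T(155,550)]; cs=[S(38,225),S(180,35),S(595,80),S(520,285)]
C=[atz("top",*p,.149) for p in ct]; print("crate z149",r(C,3).tolist(), r(np.mean(C,0),4), [round(np.linalg.norm(C[i]-C[i-1]),3) for i in range(4)])
x=(C[0]+C[1]-C[2]-C[3]); y=C[0]+C[3]-C[1]-C[2]; print("yaw deg",np.degrees(np.arctan2(x[1],x[0])),np.degrees(np.arctan2(-y[0],y[1])))
# correspondences: C0 far-left(+x,+y)-> side left-near? 
for s in cs: print("side corner",s,r(atz("side",*s,.149),3))
# tri crate corners: match by nearest
for s in cs:
    q=atz("side",*s,.149); i=np.argmin([np.linalg.norm(q-c) for c in C]); p,e=tri(*s,*ct[i]); print("tri",r(p,3),round(e,4))
for n,s,t in(("bar+x",S(328,40),T(313,280)),("bar-x",S(520,133),T(338,463))): p,e=tri(*s,*t); print(n,r(p,4),round(e,4))
for n in ("top","side"):
    im=cv2.imread(f"pics/{n}0.png"); g=(im.max(2)<60).astype(np.uint8)
    sub=np.zeros_like(g); sl=(slice(205,310),slice(160,262)) if n=="top" else (slice(318,462),slice(185,360)); sub[sl]=g[sl]
    c=max(cv2.findContours(sub,0,1)[0],key=cv2.contourArea); q=cv2.approxPolyDP(c,0.03*cv2.arcLength(c,True),True)[:,0]
    W=[atz(n,*map(float,p),.006) for p in q]; print("mat",n,q.tolist(),r(W,3)[:,:2].tolist(),r(np.mean(W,0),4))
# bottle, purple, pink heights
print("bottle top tri",tri(365,98,500,188))
print("pink tri",tri(444,240,0,0)[1] and None)
print("spare ",atz("top",287,135,.11))
E
```

```text
crate z149 [[0.649, -0.079, 0.149], [0.689, -0.259, 0.149], [0.5, -0.301, 0.149], [0.458, -0.119, 0.149]] [ 0.5739 -0.1895  0.149 ] [np.float64(0.194), np.float64(0.184), np.float64(0.193), np.float64(0.187)]
yaw deg 12.257823145770944 12.817554703601028
side corner (269.6, 205.0) [ 0.649 -0.074  0.149]
side corner (298.0, 167.0) [ 0.689 -0.255  0.149]
side corner (381.0, 176.0) [ 0.501 -0.297  0.149]
side corner (366.0, 217.0) [ 0.461 -0.117  0.149]
tri [ 0.65  -0.078  0.146] 0.003
tri [ 0.69  -0.259  0.147] 0.0019
tri [ 0.501 -0.301  0.147] 0.0023
tri [ 0.46  -0.118  0.149] 0.0034
bar+x [ 0.5771 -0.1879  0.1967] 0.0022
bar-x [ 0.4968 -0.2011  0.1669] 0.0014
mat top [[188, 214], [167, 282], [235, 304], [257, 236]] [[0.595, 0.255], [0.421, 0.309], [0.362, 0.135], [0.536, 0.077]] [0.4783 0.1941 0.006 ]
mat side [[295, 381], [264, 374], [252, 405], [283, 414], [301, 398]] [[0.45, 0.178], [0.501, 0.189], [0.484, 0.247], [0.434, 0.239], [0.425, 0.201]] [0.4589 0.2108 0.006 ]
bottle top tri (array([ 0.61419745, -0.46073117,  0.26563064]), np.float64(0.00046880007241220146))
pink tri None
spare  [ 0.77142536 -0.00826587  0.11      ]
```

Crate centre is about (0.574, −0.190) with yaw 12.5°. Bar centre is about (0.541, −0.195, 0.168) with yaw about 10°, which agrees with the prediction from the text (z 0.169). Mat centre is (0.478, 0.194). Moving now: first up, then across.

>>> {"op": "drive_tool", "data": {
  "hand": [0.6,0.6,0.6],
  "xyz": [
    [0,0,-0.22],
    [0,0,-0.22],
    [0,0,-0.22]
  ],
  "yaw": [0,0,0]
}}

```text
time_s: 1.27
ee_pos: [0.1851, -0.6229, 0.3521]
ee_rot: [0.99, 0.144, 0.0, 0.0]
ft_force: [-0.2, -1.0, -0.6]
gripper_width: 0.0678
```

>>> {"op": "drive_tool", "data": {
  "hand": [0.6,0.6,0.6,0.6,0.6,0.6,0.6,0.6,0.6,0.6],
  "xyz": [
    [0.232,-0.154,0],
    [0.232,-0.154,0],
    [0.232,-0.154,0],
    [0.232,-0.154,0],
    [0.232,-0.154,0],
    [0.232,-0.154,0],
    [0.232,-0.154,0],
    [0.232,-0.154,0],
    [0.232,-0.154,0],
    [0.232,-0.154,0]
  ],
  "yaw": [0,0,0,0,0,0,0,0,0,0]
}}

```text
time_s: 2.52
ee_pos: [0.5431, -0.1943, 0.3509]
ee_rot: [0.99, 0.144, 0.0, 0.0]
ft_force: [0.1, -0.5, 0.5]
gripper_width: 0.0558
```

>>> {"op": "drive_tool", "data": {
  "hand": [0.6,0.6,0.6],
  "xyz": [
    [0,0,0],
    [0,0,0],
    [0,0,0]
  ],
  "yaw": [0.11,0.1,0]
}}

```text
time_s: 2.9
ee_pos: [0.5422, -0.1956, 0.3507]
ee_rot: [0.996, 0.092, -0.0, 0.0]
ft_force: [-0.6, -0.3, 0.6]
gripper_width: 0.0555
```

>>> {"op": "drive_tool", "data": {
  "hand": [0.6,0.6,0.6,0.6,0.6],
  "xyz": [
    [-0.022,0,0.25],
    [0,0,0.25],
    [0,0,0.25],
    [0,0,0.2],
    [0,0,0.06]
  ],
  "yaw": [0,0,0,0,0]
}}

```text
time_s: 3.52
ee_pos: [0.5362, -0.1962, 0.1464]
ee_rot: [0.996, 0.092, -0.002, -0.001]
ft_force: [0.5, 0.4, 0.1]
gripper_width: 0.0559
```

```bash
python3 - <<'E'
from h import *
s=read_state();print(s['ee_pos'],s['ft_force'])
a=vision.get_image("top")[155:275,305:425];b=vision.get_image("side")[140:260,270:390]
cv2.imwrite("pics/g1.png",cv2.resize(np.hstack([a,b]),(800,400),interpolation=cv2.INTER_CUBIC))
E
```

```text
[ 0.53618513 -0.19622289  0.14641195] [0.54263109 0.3736108  0.12578637]
```

View pics/g1.png

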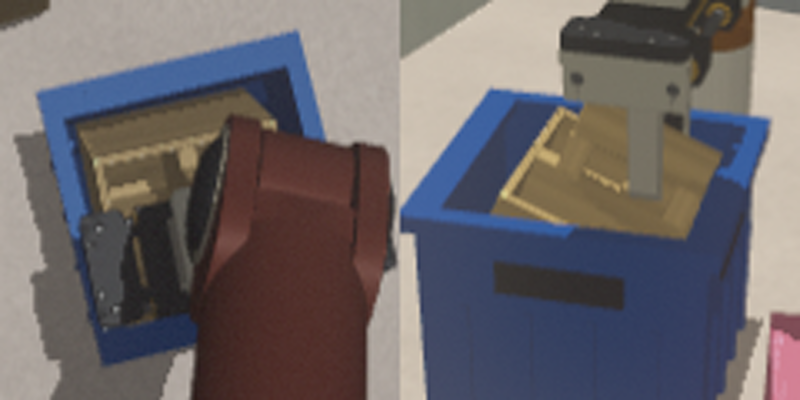

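The fingers straddle the bar, with the near finger at about (645,150) of the combined crop and no contact force. Closing gently so that the carrier can pivot in the pads.

>>> {"op": "drive_tool", "data": {
  "hand": [0.05,0.05,0.05,0.05,0.05,0.05],
  "xyz": [
    [0,0,0],
    [0,0,0],
    [0,0,0],
    [0,0,0],
    [0,0,0],
    [0,0,0]
  ],
  "yaw": [0,0,0,0,0,0],
  "grip_force": 10
}}

```text
time_s: 4.38
ee_pos: [0.5376, -0.1957, 0.1486]
ee_rot: [0.996, 0.092, -0.0, -0.001]
ft_force: [-0.6, 1.5, 0.0]
gripper_width: 0.0122
```

>>> {"op": "drive_tool", "data": {
  "hand": [0.05,0.05,0.05,0.05,0.05,0.05],
  "xyz": [
    [0.02,0,-0.018],
    [0.02,0,-0.018],
    [0.02,0,-0.018],
    [0.02,0,-0.018],
    [0.02,0,-0.018],
    [0,0,0]
  ],
  "yaw": [0,0,0,0,0,0]
}}

```text
time_s: 5.12
ee_pos: [0.5582, -0.1929, 0.167]
ee_rot: [0.996, 0.092, 0.001, 0.0]
ft_force: [0.3, 0.8, -3.7]
gripper_width: 0.012
```

```bash
python3 - <<'E'
from h import *
s=read_state();print(s['ee_pos'],s['ft_force'],s['moment'],s['gripper_width'])
b=vision.get_image("side")[140:260,260:400]
cv2.imwrite("pics/g2.png",cv2.resize(b,(560,480),interpolation=cv2.INTER_CUBIC))
E
```

```text
[ 0.55816405 -0.19287553  0.16698848] [ 0.27141955  0.76420688 -3.71467275] [-0.01708266  0.11335131  0.0072251 ] 0.012033931542837424
```

View pics/g2.png

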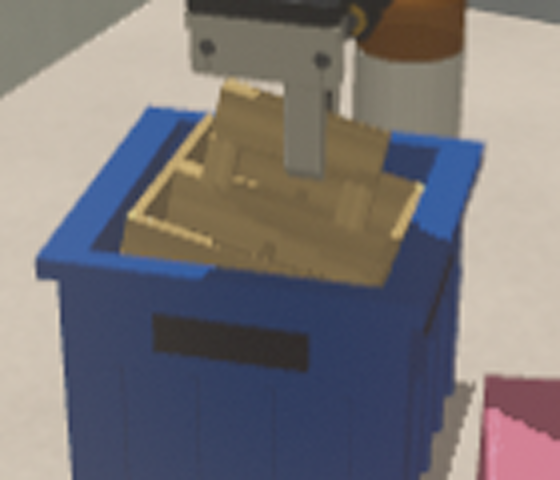

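The carrier now hangs in the pads at about half the original lean: the bar's top edge runs from (225,85) to (388,130), against a rim slope of about 0.1. I'll ease the grip so it swings further, and keep following the path.

>>> {"op": "drive_tool", "data": {
  "hand": [0.05,0.05,0.05,0.05,0.05,0.05],
  "xyz": [
    [0,0,0],
    [0,0,0],
    [0.018,0,-0.03],
    [0.018,0,-0.03],
    [0,0,0],
    [0,0,0]
  ],
  "yaw": [0,0,0,0,0,0],
  "grip_force": 5.5
}}

```text
time_s: 5.92
ee_pos: [0.5645, -0.1914, 0.1786]
ee_rot: [0.996, 0.092, -0.0, -0.0]
ft_force: [-0.4, -0.4, -3.5]
gripper_width: 0.012
```

```bash
python3 - <<'E'
from h import *
s=read_state();print(s['ee_pos'],s['ft_force'],s['moment'],s['gripper_width'])
b=vision.get_image("side")[120:260,250:400]
cv2.imwrite("pics/g3.png",cv2.resize(b,(600,560),interpolation=cv2.INTER_CUBIC))
E
```

```text
[ 0.56447665 -0.19143346  0.17864349] [-0.40578815 -0.40487096 -3.53384888] [-0.01674578  0.02961179 -0.00875594] 0.011988615878446757
```

View pics/g3.png

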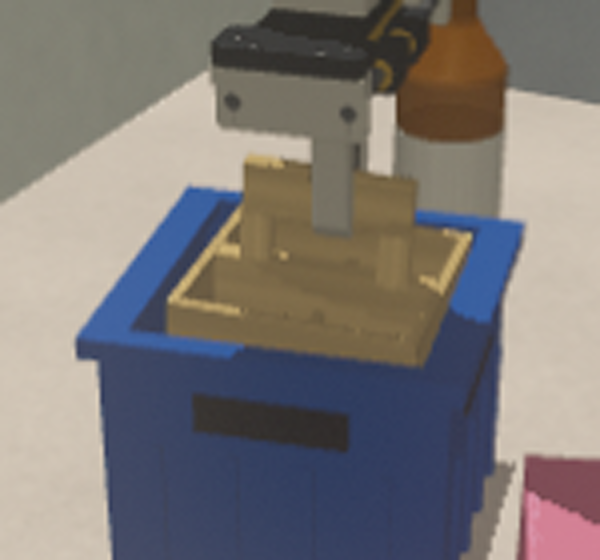

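Now close to level: bar edge (245,160) to (415,182), about parallel to the rim, and the moment has dropped to 0.03. I'll firm the grip, rise a little, centre and align, then lift straight up.

>>> {"op": "drive_tool", "data": {
  "hand": [0.05,0.05,0.05,0.05,0.05,0.05,0.05],
  "xyz": [
    [0,0,0],
    [0,0,0],
    [0,0,-0.04],
    [0,0,-0.04],
    [0.01,0,-0.02],
    [0.01,0,0],
    [0,0,0]
  ],
  "yaw": [0,0,0,0,-0.03,-0.03,0],
  "grip_force": 15
}}

```text
time_s: 6.85
ee_pos: [0.5686, -0.1905, 0.1985]
ee_rot: [0.994, 0.107, -0.0, -0.0]
ft_force: [-0.4, -0.1, -4.7]
gripper_width: 0.0118
```

```bash
python3 - <<'E'
from h import *
s=read_state();print(s['ee_pos'],s['ft_force'],s['moment'],s['gripper_width'])
b=vision.get_image("side")[110:250,250:400];a=vision.get_image("top")[145:285,295:445]
cv2.imwrite("pics/g4.png",cv2.resize(np.hstack([b,a]),(800,373),interpolation=cv2.INTER_CUBIC))
E
```

```text
[ 0.56860106 -0.19050754  0.19850312] [-0.44057178 -0.06939169 -4.73041549] [-0.03967149  0.00076716  0.01159427] 0.011825451333038592
```

View pics/g4.png

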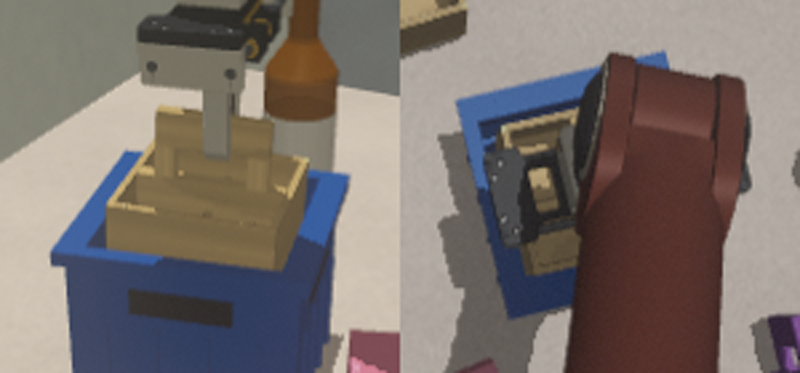

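The carrier is level and centred in the mouth: side view bar (155,108) to (273,122), with gaps on all sides in top. Lifting straight out.

>>> {"op": "drive_tool", "data": {
  "hand": [0.05,0.05,0.05,0.05],
  "xyz": [
    [0,0,-0.06],
    [0,0,-0.08],
    [0,0,-0.08],
    [0,0,-0.08]
  ],
  "yaw": [0,0,0,0]
}}

```text
time_s: 7.45
ee_pos: [0.5688, -0.1908, 0.2605]
ee_rot: [0.994, 0.107, 0.001, 0.0]
ft_force: [0.7, 0.2, -3.7]
gripper_width: 0.0119
```

>>> {"op": "drive_tool", "data": {
  "hand": [0.05,0.05,0.05,0.05,0.05,0.05],
  "xyz": [
    [0,0,-0.1],
    [0,0,-0.1],
    [0,0,-0.1],
    [0,0,-0.08],
    [0,0,-0.04],
    [0,0,0]
  ],
  "yaw": [0,0,0,0,0,0]
}}

```text
time_s: 8.2
ee_pos: [0.5687, -0.1907, 0.3434]
ee_rot: [0.994, 0.107, 0.001, 0.0]
ft_force: [-0.2, -0.2, -4.5]
gripper_width: 0.0123
```

```bash
python3 - <<'E'
from h import *
s=read_state();print(s['ee_pos'],s['ee_rot'],s['ft_force'],s['moment'],s['gripper_width'])
b=vision.get_image("side")[60:260,220:440]
cv2.imwrite("pics/g5.png",cv2.resize(b,(440,400)))
E
```

```text
[ 0.56868593 -0.19073729  0.34340812] [9.94289593e-01 1.06713458e-01 6.20247757e-04 2.41703098e-04] [-0.19778565 -0.19960829 -4.47331265] [0.05187965 0.00331699 0.03327912] 0.012335423515949712
```

View pics/g5.png

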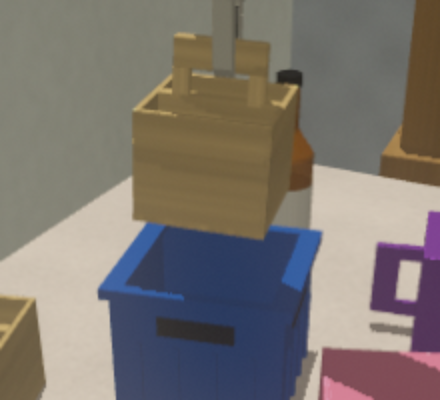

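The carrier is clear of the crate and hanging level (underside around row 225, rim around 240). Carrying it over to the mat.

>>> {"op": "drive_tool", "data": {
  "hand": [0.05,0.05,0.05,0.05,0.05,0.05,0.05,0.05,0.05,0.05],
  "xyz": [
    [-0.005,-0.1,0],
    [-0.005,-0.18,0],
    [-0.005,-0.235,0],
    [-0.005,-0.235,0],
    [-0.005,-0.235,0],
    [-0.005,-0.235,0],
    [-0.005,-0.235,0],
    [0,-0.235,0],
    [0,-0.18,0],
    [0,-0.1,0]
  ],
  "yaw": [0,0,0,0,0,0,0,0,0,0],
  "grip_force": 20
}}

```text
time_s: 9.5
ee_pos: [0.4752, 0.1968, 0.3424]
ee_rot: [0.994, 0.11, -0.001, -0.001]
ft_force: [0.1, -0.3, -3.6]
gripper_width: 0.0116
```

>>> {"op": "drive_tool", "data": {
  "hand": [0.05,0.05,0.05,0.05,0.05,0.05,0.05,0.05,0.05],
  "xyz": [
    [0,0,0],
    [0,0,0],
    [0,0,0],
    [0,0,0],
    [0,0,0],
    [0,0,0],
    [0,0,0],
    [0,0,0],
    [0,0,0]
  ],
  "yaw": [0.07,0.15,0.2,0.2,0.2,0.14,0.07,0,0]
}}

```text
time_s: 10.62
ee_pos: [0.478, 0.1925, 0.3427]
ee_rot: [0.989, -0.15, -0.0, 0.0]
ft_force: [-0.4, -0.4, -4.1]
gripper_width: 0.0119
```

```bash
python3 - <<'E'
from h import *
s=read_state();print(s['ee_pos'],s['ee_rot'],s['ft_force'],s['moment'],s['gripper_width'],s['joints'])
cv2.imwrite("pics/g6.png",vision.get_image("side"))
E
```

```text
[0.47802157 0.1925437  0.34265905] [ 9.88680393e-01 -1.50036916e-01 -3.82770487e-05  5.22305161e-05] [-0.37637751 -0.41770457 -4.05226828] [ 0.0406655   0.05344167 -0.0120026 ] 0.01188246318809245 [-0.29278089  0.30532227 -0.18401029  1.59510558  0.05809926  1.24664558
 -2.35899672]
```

View pics/g6.png

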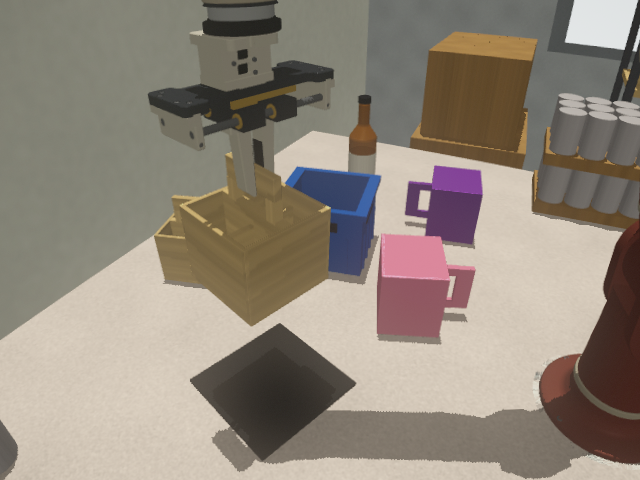

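The carrier hangs level over the mat, its bottom corner at (253,322) with the mat below at (273,385). Lowering.

>>> {"op": "drive_tool", "data": {
  "hand": [0.05,0.05,0.05,0.05,0.05,0.05,0.05,0.05],
  "xyz": [
    [0,0,0.1],
    [0,0,0.2],
    [0,0,0.2],
    [0,0,0.2],
    [0,0,0.15],
    [0,0,0.07],
    [0,0,0.03],
    [0,0,0]
  ],
  "yaw": [0,0,0,0,0,0,0,0]
}}

```text
time_s: 11.68
ee_pos: [0.4787, 0.1931, 0.1533]
ee_rot: [0.989, -0.15, 0.001, -0.0]
ft_force: [0.1, 1.1, -3.8]
gripper_width: 0.0119
```

>>> {"op": "drive_tool", "data": {
  "hand": [0.05,0.05,0.05],
  "xyz": [
    [0,0,0.02],
    [0,0,0.01],
    [0,0,0]
  ],
  "yaw": [0,0,0]
}}

```text
time_s: 12.05
ee_pos: [0.4781, 0.1928, 0.1468]
ee_rot: [0.989, -0.15, 0.0, -0.0]
ft_force: [0.2, 0.3, -3.9]
gripper_width: 0.0122
```

>>> {"op": "drive_tool", "data": {
  "hand": [0.05,0.05,0.05,0.05],
  "xyz": [
    [0,0,0],
    [0,0,0.012],
    [0,0,0.012],
    [0,0,0]
  ],
  "yaw": [0,0,0,0],
  "grip_force": 10
}}

```text
time_s: 12.55
ee_pos: [0.478, 0.1928, 0.1417]
ee_rot: [0.989, -0.15, -0.0, 0.0]
ft_force: [-0.5, 0.4, -3.9]
gripper_width: 0.0123
```

>>> {"op": "drive_tool", "data": {
  "hand": [0.05,0.05,0.05,0.05],
  "xyz": [
    [0,0,0.01],
    [0,0,0.01],
    [0,0,0],
    [0,0,0]
  ],
  "yaw": [0,0,0,0]
}}

```text
time_s: 13.05
ee_pos: [0.4816, 0.1918, 0.1399]
ee_rot: [0.989, -0.151, 0.004, -0.001]
ft_force: [2.6, -4.0, 4.8]
gripper_width: 0.012
```

Contact: the force went from −3.9 to +4.8. Easing the grip so it settles flat.

>>> {"op": "drive_tool", "data": {
  "hand": [0.05,0.05,0.05,0.05],
  "xyz": [
    [0,0,0],
    [0,0,0],
    [0,0,0],
    [0,0,0]
  ],
  "yaw": [0,0,0,0],
  "grip_force": 4
}}

```text
time_s: 13.55
ee_pos: [0.4816, 0.1918, 0.1399]
ee_rot: [0.989, -0.151, 0.004, -0.001]
ft_force: [4.2, -4.1, 5.3]
gripper_width: 0.0119
```

```bash
python3 - <<'E'
from h import *
s=read_state();print(s['ee_pos'],s['ft_force'],s['moment'],s['gripper_width'])
b=vision.get_image("side")[200:460,160:400]
cv2.imwrite("pics/g7.png",cv2.resize(b,(540,585)))
E
```

```text
[0.48159716 0.19184746 0.13985979] [ 4.23264258 -4.06888739  5.2617214 ] [-0.76485444 -0.581333    0.00550386] 0.011922361213412197
```

View pics/g7.png

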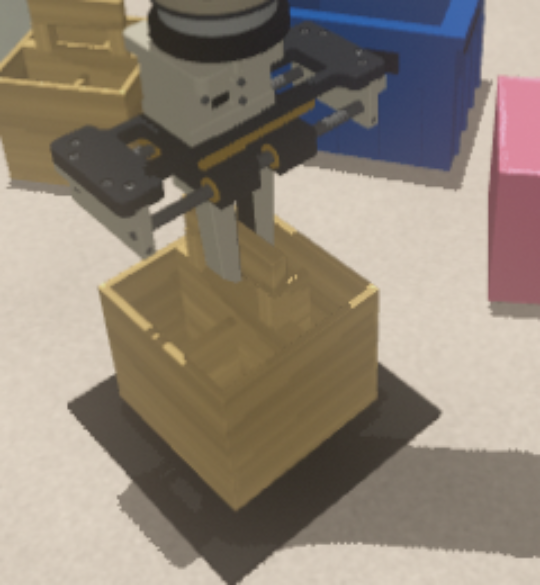

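It rests flat and wholly on the mat: front corner (237,510) against mat corner (232,583), left (120,400) against (68,405). I'll relieve the press slightly, then open.

>>> {"op": "drive_tool", "data": {
  "hand": [0.05,0.05,0.05,0.05],
  "xyz": [
    [0,0,-0.006],
    [0,0,-0.003],
    [0,0,0],
    [0,0,0]
  ],
  "yaw": [0,0,0,0]
}}

```text
time_s: 14.1
ee_pos: [0.4789, 0.1927, 0.1402]
ee_rot: [0.989, -0.15, 0.001, -0.0]
ft_force: [3.0, -3.7, 5.4]
gripper_width: 0.0115
```

>>> {"op": "drive_tool", "data": {
  "hand": [0.05,0.05,0.05,0.05],
  "xyz": [
    [0,0,-0.005],
    [0,0,-0.005],
    [0,0,0],
    [0,0,0]
  ],
  "yaw": [0,0,0,0]
}}

```text
time_s: 14.6
ee_pos: [0.4764, 0.1932, 0.1407]
ee_rot: [0.989, -0.149, -0.002, 0.0]
ft_force: [-0.7, -0.6, -3.9]
gripper_width: 0.012
```

>>> {"op": "drive_tool", "data": {
  "hand": [0.05,0.05,0.05],
  "xyz": [
    [0,0,0.006],
    [0,0,0],
    [0,0,0]
  ],
  "yaw": [0,0,0]
}}

```text
time_s: 14.98
ee_pos: [0.478, 0.1928, 0.1404]
ee_rot: [0.989, -0.15, -0.0, 0.0]
ft_force: [-0.4, 0.9, -4.5]
gripper_width: 0.012
```

>>> {"op": "drive_tool", "data": {
  "hand": [0.05,0.05,0.05],
  "xyz": [
    [0,0,0.004],
    [0,0,0],
    [0,0,0]
  ],
  "yaw": [0,0,0]
}}

```text
time_s: 15.35
ee_pos: [0.4781, 0.1929, 0.1397]
ee_rot: [0.989, -0.15, 0.0, -0.0]
ft_force: [-0.1, 0.3, -4.5]
gripper_width: 0.0117
```

>>> {"op": "drive_tool", "data": {
  "hand": [0.05,0.05,0.05],
  "xyz": [
    [0,0,0.004],
    [0,0,0],
    [0,0,0]
  ],
  "yaw": [0,0,0]
}}

```text
time_s: 15.72
ee_pos: [0.4788, 0.1927, 0.1393]
ee_rot: [0.989, -0.15, 0.001, -0.0]
ft_force: [1.1, -1.8, -1.5]
gripper_width: 0.0119
```

The weight is partly on the mat now. Opening, then retreating straight up.

>>> {"op": "drive_tool", "data": {
  "hand": [0.25,0.4,0.5,0.5,0.5],
  "xyz": [
    [0,0,0],
    [0,0,0],
    [0,0,0],
    [0,0,0],
    [0,0,0]
  ],
  "yaw": [0,0,0,0,0]
}}

```text
time_s: 16.35
ee_pos: [0.4781, 0.1929, 0.1389]
ee_rot: [0.989, -0.15, -0.0, -0.0]
ft_force: [-0.4, -0.5, 0.1]
gripper_width: 0.0464
```

>>> {"op": "drive_tool", "data": {
  "hand": [0.5,0.5,0.5,0.5,0.5,0.5,0.5],
  "xyz": [
    [0,0,-0.05],
    [0,0,-0.1],
    [0,0,-0.15],
    [0,0,-0.2],
    [0,0,-0.2],
    [0,0,-0.2],
    [0,0,0]
  ],
  "yaw": [0,0,0,0,0,0,0]
}}

```text
time_s: 17.23
ee_pos: [0.4797, 0.1938, 0.323]
ee_rot: [0.989, -0.15, 0.004, -0.002]
ft_force: [-0.5, -0.2, -0.1]
gripper_width: 0.0466
```

```bash
python3 - <<'E'
from h import *
s=read_state();print(s['ee_pos'],s['ft_force'],s['moment'],s['gripper_width'])
a=vision.get_image("side")[190:460,140:400];b=vision.get_image("top")[90:330,150:350]
cv2.imwrite("pics/g8.png",np.hstack([cv2.resize(a,(400,415)),cv2.resize(b,(346,415))]))
# predicted footprint
for c in("side","top"):
    th=np.radians(-17.3); R=np.array([[np.cos(th),-np.sin(th)],[np.sin(th),np.cos(th)]])
    P=[[*(np.array([.482,.192])+R@np.array(q)),z] for z in(.006,.116) for q in((.065,.065),(.065,-.065),(-.065,-.065),(-.065,.065))]
    print(c,np.round(proj(c,P)).tolist())
E
```

```text
[0.479699   0.19376401 0.32295777] [-0.48464914 -0.18988105 -0.13157554] [-0.01824714  0.03461356 -0.01256332] 0.046593390093652765
side [[216.0, 379.0], [277.0, 338.0], [331.0, 380.0], [268.0, 431.0], [205.0, 330.0], [273.0, 290.0], [331.0, 330.0], [261.0, 381.0]]
top [[196.0, 226.0], [244.0, 240.0], [229.0, 289.0], [181.0, 275.0], [185.0, 223.0], [237.0, 238.0], [221.0, 291.0], [168.0, 276.0]]
```

View pics/g8.png

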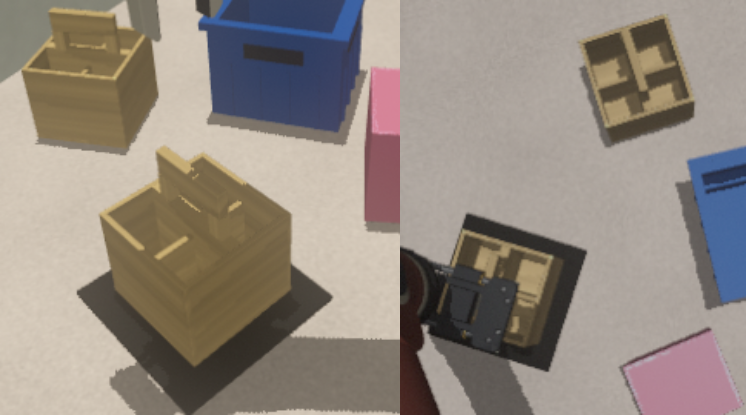

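The carrier stands flat and centred on the mat: its bottom corner shows at (267,427), predicted (268,431). The gripper is clear with zero force, and the spare is where it was. Handing in.

```bash
python3 -c "
from plant import job; print(job.sign_off())"
```

```text
the job is handed in; nothing more can be done
None
```

The jammed carrier is out of the blue crate and standing upright on the black mat; I handed the job in at about 17 s of the 45 s limit.

- **Freeing it:** I gripped the bar lightly, moved it up and towards the crate's +x side, and eased the grip so the carrier swung level in the pads. I then firmed the grip, lifted it straight out, turned it to line up with the mat, set it down and released.
- **Forces:** every reading between moves stayed under about 8 N.
- **Last checks:** the carrier stands flat and wholly on the mat, with its front bottom corner within about 4 px of where I predicted it. The gripper is about 18 cm above its release height with no contact force. The spare and the pink look-alike look unmoved; I did not recheck the purple one after the placing.
- **Disagreements:**
  - Contact with the mat came with the tool about 2 mm higher than I calculated.
  - The first touchdown pressed at about 5 N with some sideways force, so I raised it slightly and set it down again before opening.
  - My automatic fit of the mat in the side picture found only part of it, so the mat position came from the top view alone.

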